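# Release and open the wide reagent box

### The job

Two latched reagent boxes stand on the bench. Press the release tab on the front of the wider box, let its lid spring up by itself, then push that lid back until it is fully open against its stop, and move clear. Leave the narrower box alone and shut, and do not shift, tip or pick up any of the things standing around.

Things in the scene. Friction and masses are not known exactly. Their poses are not given: they have to be found in the camera images.
- wide_box: The wider reagent box, the one to open: cream open box, 120 mm deep (x) x 160 mm wide (y) x 90 mm high, fixed to the bench, with a flat grey hinged lid on top and a grey release tab on its front. Origin at the centre of its underside; +x points to the hinge side, -x to its front (the tab, roughly towards the robot), z up. A spring arm lies under the lid. Inside stand bottles, all below the rim (fixed).
- wide_tab_press (a point): Where to press the wide box's tab: on the top face of its ribbed paddle, 41 mm out from the tab's pin (the paddle is 24 mm wide in y, 6 mm thick and ends 13 mm beyond this point; its top is 78 mm above the bench at rest). In the box frame at rest: (-117, 0, 78) mm. Moves with the tab.
- wide_tab (a joint): Tilt of the wide tab (rad): 0 at rest, 0.30 fully pressed. It rocks on a pin along y at (-76, 0, 75) mm in the box frame: pressing the paddle down tips the hook at the lid's front edge away from the lid. The hook frees the lid at about 0.14 rad (the press point about 6 mm down, 3 to 4 N); fully pressed is 12 mm down and takes about 5 N, against a firm stop. It springs back when let go; its hook then reaches 106 mm above the bench.
- wide_lid (a joint): Opening of the wide lid (rad): 0 shut and latched (up to 0.02 with the latch's slack; it cannot be opened without the tab), about 1.05 where its spring leaves it once released (in about 1 s), 1.85 at its rigid stop, fully open, leaning back past upright. Beyond 1.05 it has no spring, only a slightly stiff hinge: it stays where it is left, so it has to be pushed all the way. Pushing takes only 1 to 4 N until it meets the stop.
- wide_lid_edge (a point): Middle of the wide lid's free front edge, on its underside; the lid is a plate 120 mm from hinge to edge, 160 mm wide, 8 mm thick. At 1.05 rad this edge is 195 mm above the bench and 0 mm from the box's centre in its x. Fingertips that reach only some 20 mm below the raised edge leave the hand clear of it.
- wide_hinge (a point): Middle of the wide lid's hinge axis, at (60, 0, 90.5) mm in the box frame; the axis runs along the box's y; the lid's underside lies in a plane through it. At 1.85 rad the underside leans 0.28 rad back from upright.
- narrow_box: The narrower reagent box, same build, to be left alone: cream open box, 120 mm deep (x) x 100 mm wide (y) x 90 mm high, fixed to the bench, with a flat grey hinged lid on top and a grey release tab on its front. Origin at the centre of its underside; +x points to the hinge side, -x to its front (the tab, roughly towards the robot), z up. A spring arm lies under the lid. Inside stand bottles, all below the rim (fixed).
- narrow_tab_press (a point): Where to press the narrow box's tab: on the top face of its ribbed paddle, 41 mm out from the tab's pin (the paddle is 24 mm wide in y, 6 mm thick and ends 13 mm beyond this point; its top is 78 mm above the bench at rest). In the box frame at rest: (-117, 0, 78) mm. Moves with the tab.
- narrow_tab (a joint): Tilt of the narrow tab (rad): 0 at rest, 0.30 fully pressed. It rocks on a pin along y at (-76, 0, 75) mm in the box frame: pressing the paddle down tips the hook at the lid's front edge away from the lid. The hook frees the lid at about 0.14 rad (the press point about 6 mm down, 3 to 4 N); fully pressed is 12 mm down and takes about 5 N, against a firm stop. It springs back when let go; its hook then reaches 106 mm above the bench.
- narrow_lid (a joint): Opening of the narrow lid (rad): 0 shut and latched (up to 0.02 with the latch's slack; it cannot be opened without the tab), about 1.05 where its spring leaves it once released (in about 1 s), 1.85 at its rigid stop, fully open, leaning back past upright. Beyond 1.05 it has no spring, only a slightly stiff hinge: it stays where it is left, so it has to be pushed all the way. Pushing takes only 1 to 4 N until it meets the stop.
- narrow_lid_edge (a point): Middle of the narrow lid's free front edge, on its underside; the lid is a plate 120 mm from hinge to edge, 100 mm wide, 8 mm thick. At 1.05 rad this edge is 195 mm above the bench and 0 mm from the box's centre in its x. Fingertips that reach only some 20 mm below the raised edge leave the hand clear of it.
- narrow_hinge (a point): Middle of the narrow lid's hinge axis, at (60, 0, 90.5) mm in the box frame; the axis runs along the box's y; the lid's underside lies in a plane through it. At 1.85 rad the underside leans 0.28 rad back from upright.
- bottle_a: Loose slim dark-red reagent bottle with a white cap, 64 x 26 x 85 mm, standing beside the wide box; leave alone. Origin under its centre.
- bottle_b: Loose slim dark-red reagent bottle like bottle_a, standing beside the narrow box; leave alone. Origin under its centre.
- tube_rack: Loose blue rack, 50 x 150 mm, 102 mm high with its five capped tubes, behind the boxes; leave alone. Origin under its centre.
- tip_box: Loose clear pipette tip box with a grey cover, 122 x 87 x 61 mm, off to the left; leave alone. Origin under its centre.
- beaker: Loose glass beaker, 70 mm across, 85 mm high, off to the right; leave alone. Origin under its centre.
- cup: Loose small amber jar with a white cap, 36 mm across, 55 mm high, in front between the boxes; leave alone. Origin under its centre.
Things that resemble listed ones, but are neither listed nor needed, are in the scene too. Leave any green or orange look-alike of the wide_box alone.

How it is judged (in metres and radians):
On the way, in this order (a step that is already met when the one before it is completed fails the run):
1. the wide box's tab is pressed (value of joint wide_tab above 0.08 rad), for 0.02 s.
2. the wide lid has sprung up by itself and the robot is off the box (value of joint wide_lid between 0.95 and 1.15 rad and contact force between each of the fingers, the arm and wide_box below 0.5 N), for 0.1 s.
3. the wide lid is pushed fully open (value of joint wide_lid above 1.74 rad), for 0.1 s.
At the end, for the whole second after the job is handed in: The wide lid is at rest at more than 1.74 rad (stop at 1.85), its tab is back at rest (under 0.06 rad), the narrow lid is shut (under 0.05 rad), and the loose things stand upright (within 0.15 rad) where they were (within 25 mm) (value of joint wide_lid above 1.74 rad and velocity of joint wide_lid between -0.05 and 0.05 rad/s and value of joint wide_tab below 0.06 rad and value of joint narrow_lid below 0.05 rad and angle between each of bottle_a, bottle_b, tube_rack, tip_box, beaker, cup's own z axis and vertical below 0.15 rad and distance of each of bottle_a, bottle_b, tube_rack, tip_box, beaker, cup from where it was at the start of the episode below 0.025 m); the robot touches nothing.
It fails at once if the narrow box's tab is pressed or its lid opened (value of joint narrow_tab above 0.12 rad or value of joint narrow_lid above 0.08 rad).
It fails at once if a thing standing around is shifted by more than 25 mm, tipped or picked up (distance of any of bottle_a, bottle_b, tube_rack, tip_box, beaker, cup from where it was at the start of the episode above 0.025 m or angle between any of bottle_a, bottle_b, tube_rack, tip_box, beaker, cup's own z axis and vertical above 0.5 rad).
It also fails if it takes over 42 s, if anything falls off the work surface, if the arm or the gripper's body presses on something with over 40 N, if the wrist force passes 120 N, or if a joint passes its speed limit or range.

### The arm

A 6-joint arm with a two-finger parallel gripper is mounted at the origin on the work surface. World frame = base frame: x ahead of the robot, y to its left, z up, the work surface at z = 0. Lengths are in mm, angles in rad, forces in N, time in s.
With the tool pointing down it reaches from about 325 to 750 mm from the base axis. Payload 7.6 kg.
Tool frame: the origin (TCP) lies between the finger pads; the fingertips stand 22 mm ahead of it and the grasp point (between the pads) lies 3 mm ahead of it; z points along the fingers, y is the direction in which the jaws open and shut (so a half turn about z gives the same grasp; the last joint's range is limited). The gripper opens to 85 mm and grips with 20 to 120 N. Pads are 22 mm wide; open, the fingers measure 114 mm over their backs; the gripper's body (76 mm by 85 mm) begins 54 mm behind the grasp point. The pads swing forward as they close: fully open they stand 13 mm farther back than shut.
Start: joints at [-1.256, 0.052, 1.401, -0, 1.689, -0.07], TCP at [197.096, -486.618, 253.323] pointing down, gripper open.
Joint ranges: [-2.9, 2.9], [-0.91, 2.17], [0.12, 2.37], [-1.06, 4.2], [0.26, 2.73], [-2.93, 2.93]. Speed limits (rad/s): [2.57, 2.57, 3.01, 3.14, 3.14, 3.14].

### API

Orientations are given as a unit quaternion [w, x, y, z].
In Python, from station import get_state, camera, close_job, boxes_of, mark_of gives the robot as it stands.
- The arm moves only by the tool step_arm, never from a script. Its argument "motion" is a list of rows, each a list of 3 entries, a list of its own where there are three numbers: the shift along the tool's x, y, z as a fraction of full scale, then the turn about the tool's z as a fraction of full scale, then the opening in per cent of the stroke, from 0 (shut) to 100 (fully open). A call has 1 to 8 rows; each row is the pose to reach, as a shift and turn from the pose measured when the call began, along the tool's axes at that moment; what a row does not reach only later rows make up. Full scale, the value 1, is 0.2 m for a shift and 2 rad for a turn. A row lasts 1/8 s, in which the tool goes at most 62.5 mm and 10.7 degrees, less where a joint would pass 70% of its speed; a pose out of reach is approached as far as the arm can. A call with a number of a shift or a turn outside -1 to 1 is refused whole. A call with a gripper value outside its range is refused whole. The fingers move at their own pace and stop on an object; "force" is the grip in N (left out, the last holds). Time passes only in rows, so rows that repeat a pose let the fingers close. It gives the time, the measured TCP pose, the force and the opening at its end, in the units of the state.
- get_state(): the state, without advancing time (a new reading comes with each control period).
- camera(name): name is "scene" or "top"; returns a dict with "pixels" (420x560x3 uint8, blue, green, red), "z_map" (420x560 float32, mm along the optical axis (not along the pixel's ray), 0 where there is no reading), "fx", "fy", "cx", "cy" (pixels), "k1" (the pictures are not rectified: a ray, as slopes to the right and down, at radius r is drawn at 1 + k1 r^2 times it, then the intrinsics apply), "T" (4x4, takes a point from camera to world coordinates). Camera axes: x right, y up, looking along -z (the intrinsics and any distortion apply to the point x, -y, -z); pixel columns grow to the right and rows downward; lengths in mm; the calibration is good to about 2 mm. A picture is of the moment at which its call begins.
- close_job(): hands the job in, once; it reports no verdict.
Trained networks look in a picture, given as the dict that the camera call returned (one of the last four; its "shot" number tells which), for a name from the list of things; names that differ only in an ending like _2 or _b are one class to them, and where a whole thing is asked for, a point or a joint stands for the part that bears it (a point fixed in the world has none). Each returns a list of dicts, best first, with "confidence" (0 to 1); they miss things now and then, are a little off and sometimes report something else, mostly with a low value. They report only what shows in the picture. A call takes as long as a camera call. They do not tell look-alikes from the thing itself.
- boxes_of(picture, thing): "pixel" ([column, row] in pixels, amid what is visible of it).
- mark_of(picture, thing): "pixel" ([column, row] in pixels: a listed point, or the origin of a listed thing).
The state is a dict: "time_s": time; "joint_positions": joint angles; "joint_velocities": joint speeds; "joint_torque": joint torques, N m; "tool_pos": TCP position; "tool_rot": TCP orientation; "wrist_force": force on the tool from outside, world axes, zero at the start; "wrist_torque": the same for the moment, N m; "grip_width": opening from 0.0 (shut) to 1.0 (fully open).
Only numpy, scipy, OpenCV 4.12 (cv2) and the standard library are available. Lean on these libraries where they do the work, as an engineer would, in place of code of your own. Each camera call takes 0.05 s, during which the arm holds its last target.

## Working session

There is one attempt and no reset: what is moved stays moved. The work goes in short steps, Python scripts to look and compute and a tool call to move; the robot and the scene stay as the last step left them, time stands still between calls to the robot, and variables do not carry over. Pictures are saved under pics/ and viewed, and the job is handed in when it is done.

Besides the shell and the picture viewer there is one more tool, called after "Call:" in YAML: its name, and indented under it one key for each argument. step_arm: Moves the arm, as the interface text tells. Its arguments: {"type":"object","properties":{"motion":{"type":"array","items":{"type":"array"}},"force":{"type":"number"}},"required":["motion"]}

```bash
mkdir -p pics
cat > h.py <<'E'
import numpy as np, cv2
from station import get_state, camera, close_job, boxes_of, mark_of
def ray(p,px):
    u=np.array(px,float); K=np.array([[p['fx'],0,p['cx']],[0,p['fy'],p['cy']],[0,0,1]])
    d=cv2.undistortPoints(u.reshape(1,1,2),K,np.array([p['k1'],0,0,0,0.]))[0,0] # forward: x*(1+k1 r2)
    T=np.array(p['T']); v=np.array([d[0],-d[1],-1.0])
    return T[:3,3],T[:3,:3]@v
def at_depth(p,px):
    c,r=int(round(px[0])),int(round(px[1])); z=p['z_map'][r,c]
    o,v=ray(p,px); return o+v*z
def at_z(p,px,z):
    o,v=ray(p,px); return o+v*(z-o[2])/v[2]
def tri(a,pa,b,pb):
    o1,v1=ray(a,pa);o2,v2=ray(b,pb)
    s=np.linalg.lstsq(np.c_[v1,-v2],o2-o1,rcond=None)[0]
    x,y=o1+v1*s[0],o2+v2*s[1]; return (x+y)/2,np.linalg.norm(x-y)
E
python3 - <<'E'
from h import *
np.set_printoptions(precision=1,suppress=True)
S=get_state();print(S)
ps={}
for n in("scene","top"):
    p=camera(n);ps[n]=p;cv2.imwrite(f"pics/{n}0.png",p['pixels'])
    print(n,p['fx'],p['k1'],np.array(p['T']))
    for t in("wide_tab_press","wide_hinge","wide_lid_edge","wide_box","narrow_tab_press","narrow_box","narrow_hinge"):
        print(t,[(np.array(m['pixel']).round(1).tolist(),round(m['confidence'],2),at_depth(p,m['pixel'])) for m in mark_of(p,t)[:4]])
E
```

```text
{'time_s': 0.0, 'joint_positions': array([-1.3,  0.1,  1.4,  0. ,  1.7, -0.1]), 'joint_velocities': array([ 0., -0., -0.,  0.,  0.,  0.]), 'joint_torque': array([ -0. , -38.2, -36. ,  -0. ,   0. ,  -0. ]), 'tool_pos': array([ 197. , -486.3,  252.5]), 'tool_rot': array([-0. ,  1. ,  0.2, -0. ]), 'wrist_force': array([0.1, 0.5, 1. ]), 'wrist_torque': array([-0., -0.,  0.]), 'grip_width': 1.0034551355460832}
scene 404.4896084744094 0.011932957841900094 [[  -0.8   -0.4    0.5 1079.4]
 [   0.6   -0.5    0.7  769.1]
 [  -0.     0.8    0.6  760.1]
 [   0.     0.     0.     1. ]]
wide_tab_press [([340.2, 167.5], 0.68, array([ 207.2, -107.3,   78.6])), ([311.6, 224.6], 0.6, array([429.4,  12.3,   6.6])), ([367.5, 248.7], 0.59, array([439.9, 248.3,  76.1])), ([437.1, 210.8], 0.52, array([159.4, 250.7,  77.8]))]
wide_hinge [([301.0, 257.2], 0.83, array([604. , 179.8,  85.6])), ([284.6, 167.3], 0.72, array([ 332.3, -259.6,   54.5])), ([390.7, 226.9], 0.64, array([342.1, 235.7,  94.1])), ([367.2, 248.4], 0.51, array([439.5, 246.9,  75.9]))]
wide_lid_edge [([323.3, 165.4], 0.89, array([ 242.9, -15
[... 1229 characters left out ...]
y([632.3, 205.7,  -2.6]))]
wide_lid_edge [([215.7, 225.0], 0.85, array([500.8, 222.8,  93.9])), ([206.7, 312.3], 0.85, array([216.6, 242.2,  99.3])), ([326.9, 296.5], 0.85, array([ 266.2, -146.6,  101.6])), ([283.2, 145.1], 0.56, array([801.2,  -5.5,  39.8]))]
wide_box [([224.1, 213.7], 0.94, array([538. , 194.2, 102.6])), ([212.8, 291.3], 0.93, array([282.6, 225.4,  95.5])), ([215.9, 230.3], 0.27, array([481.6, 219.7, 105.4]))]
narrow_tab_press [([369.2, 229.4], 0.63, array([ 488.7, -299.2,   74.5]))]
narrow_box [([353.6, 203.2], 0.7, array([ 575.1, -243.8,   99.8]))]
narrow_hinge [([354.2, 185.2], 0.97, array([ 661.4, -268.1,   -1.3])), ([214.4, 228.4], 0.55, array([487.6, 224.4, 108.1]))]
```

View pics/scene0.png

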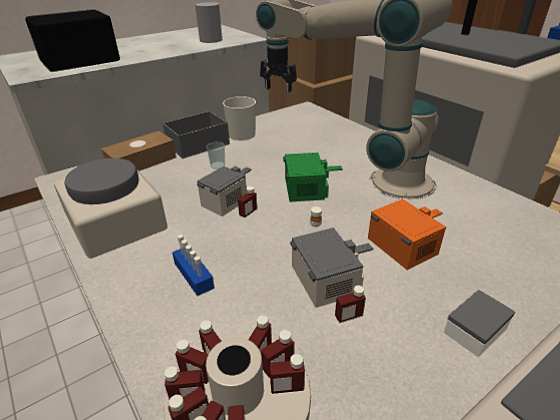

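View pics/top0.png

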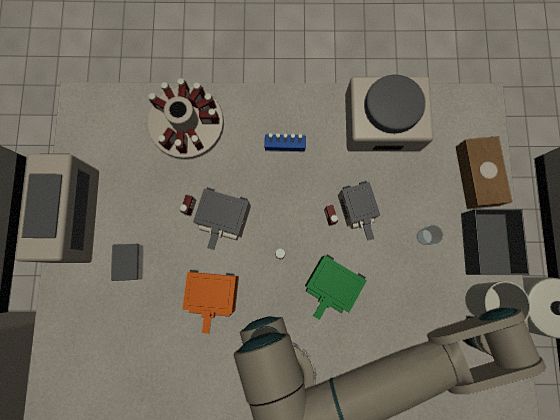

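The cream wide box is in the top view at about (222,213), with its tab at (213,241). The orange box (210,293) and green box (335,285) are decoys. The cup is at (280,253), and bottle_a is at (188,204). Next I'll fit the box pose from the depth.

Run:
```python
from h import *
np.set_printoptions(precision=1,suppress=True)
a=camera("scene");b=camera("top")
def cloud(p):
    K=np.array([[p['fx'],0,p['cx']],[0,p['fy'],p['cy']],[0,0,1]])
    v,u=np.mgrid[:420,:560]; uv=np.stack([u,v],-1).reshape(-1,1,2).astype(float)
    d=cv2.undistortPoints(uv,K,np.array([p['k1'],0,0,0,0.]))[:,0]
    z=p['z_map'].reshape(-1); T=np.array(p['T'])
    P=np.c_[d[:,0]*z,-d[:,1]*z,-z]@T[:3,:3].T+T[:3,3]
    return P[z>0],p['pixels'].reshape(-1,3)[z>0]
for n,p in(("scene",a),("top",b)):
    P,C=cloud(p)
    m=(abs(P[:,0]-535)<130)&(abs(P[:,1]-200)<130)
    for lo,hi in((88,112),):
        q=P[m&(P[:,2]>lo)&(P[:,2]<hi)]
        r=cv2.minAreaRect(q[:,:2].astype(np.float32)); print(n,len(q),r,np.median(q[:,2])); print(cv2.boxPoints(r))
    q=P[m&(P[:,2]>65)&(P[:,2]<86)&(P[:,0]<470)]; print('tab',len(q),q.mean(0),q.min(0),q.max(0))
    # lid interior
    k=P[m&(P[:,2]>88)&(P[:,2]<112)][:,:2]
    np.save(f"/tmp/{n}.npy",P[m])
for t in("wide_tab_press","wide_hinge","wide_lid_edge"):
    A=[x['pixel'] for x in mark_of(a,t)];B=[x['pixel'] for x in mark_of(b,t)]
    for x in A:
        for y in B:
            X,e=tri(a,x,b,y)
            if e<15: print(t,X,e)
im=cv2.resize(b['pixels'][160:300,140:320],(720,560),interpolation=cv2.INTER_CUBIC);cv2.imwrite("pics/tz.png",im)
im=cv2.resize(a['pixels'][190:340,260:460],(800,600),interpolation=cv2.INTER_CUBIC);cv2.imwrite("pics/sz.png",im)
```

```text
scene 2395 ((546.1361083984375, 211.33316040039062), (163.85743713378906, 145.16482543945312), 74.46965789794922) 98.832892725639
[[454.3 151.8]
 [594.1 113. ]
 [638.  270.8]
 [498.1 309.7]]
tab 125 [446.6 241.3  76.3] [422.8 223.8  70. ] [469.6 256.2  80.1]
top 1727 ((542.5518188476562, 207.9947509765625), (160.13697814941406, 142.41384887695312), 73.904052734375) 98.46062750720625
[[451.9 150.8]
 [588.8 111.3]
 [633.2 265.2]
 [496.3 304.7]]
tab 119 [447.5 231.5  76.4] [421.2 146.7  65.6] [469.9 253.7  84.6]
wide_tab_press [429.2 237.3  78.2] 2.4061002356504564
wide_tab_press [163.3 254.5  93.1] 1.9351593179196647
wide_tab_press [ 213.7 -120.1   71.6] 10.68798745755988
wide_hinge [339.8 231.9  93.9] 7.890457336199345
wide_hinge [610.2 190.4  99.3] 7.202510947977544
wide_hinge [ 359.1 -206.9   95.9] 13.72534747561654
wide_lid_edge [217.3 242.2  76.4] 3.8401228234240032
wide_lid_edge [ 257.8 -148.8   84.5] 10.842190622944637
wide_lid_edge [493.8 224.7  90.3] 6.7016119394282505
```

View pics/tz.png

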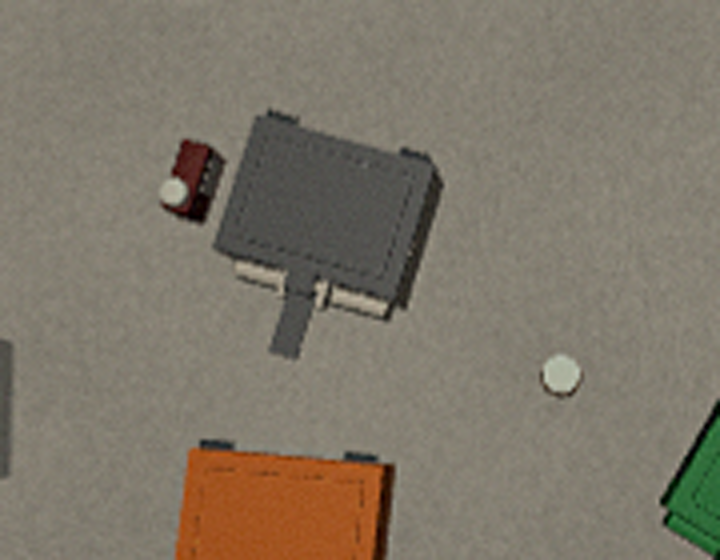

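View pics/sz.png

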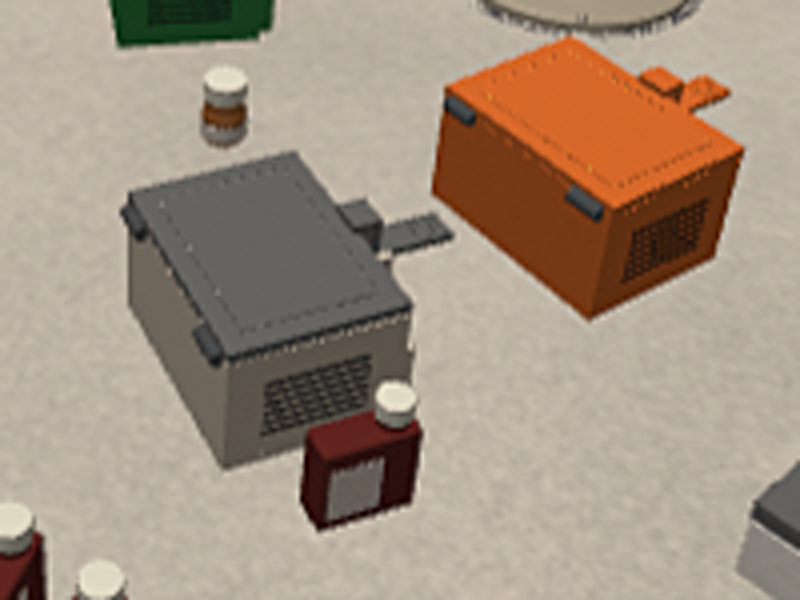

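Run:
```python
from h import *
np.set_printoptions(precision=4,suppress=True)
S=get_state();print(S['tool_rot'],S['tool_pos'],S['time_s'])
from scipy.optimize import minimize
for n in("scene","top"):
    P=np.load(f"/tmp/{n}.npy"); 
    for yaw in(-16.1,):
        t=np.radians(yaw);ex=np.array([np.cos(t),np.sin(t)]);ey=np.array([-ex[1],ex[0]])
        q=P[(P[:,2]>95)&(P[:,2]<101.5)][:,:2]; x=q@ex;y=q@ey
        yc=np.median(y)
        s=abs(y-yc)<60
        # extents by percentile
        print(n,'x',np.percentile(x,[0.5,2,98,99.5]),'y',np.percentile(y,[0.5,2,50,98,99.5]))
        w=P[(P[:,2]>72)&(P[:,2]<82)&(P[:,0]<470)][:,:2]; 
        wy=w@ey;wx=w@ex; g=abs(wy-np.median(wy))<20
        print(' tab x',wx[g].min(),wx[g].max(),'y',np.percentile(wy[g],[1,50,99]))
    q=P[(P[:,2]>95)&(P[:,2]<101.5)][:,:2].astype(np.float32)
    print(cv2.minAreaRect(q))
```

```text
[0.     0.9815 0.1912 0.    ] [ 197.109 -486.616  253.327] 1.2
scene x [410.3777 412.9001 529.0542 530.4529] y [273.9713 277.7799 363.6724 433.0274 434.5337]
 tab x 339.4343000776265 385.49392303605833 y [341.4184 355.6737 366.6966]
((545.3359375, 211.62872314453125), (163.98289489746094, 143.41357421875), 74.62154388427734)
top x [408.3176 410.762  526.1686 527.7555] y [270.8958 273.6921 346.478  426.6742 429.0335]
 tab x 338.5194827407406 391.89214575909523 y [331.1171 348.0792 360.4816]
((542.366943359375, 207.88211059570312), (159.43679809570312, 139.8187713623047), 74.03227233886719)
```

The box pose comes out as yaw about -16.1°, origin about (548,208) and press point about (434,241,78). The top view, scene view and tab agree to within 5 mm. I'll move there in a bowed path at height, with the gripper shut.

Call:
step_arm:
  motion:
    - [[0.2,-0.12,0],0,0]
    - [[0.45,-0.27,0],0,0]
    - [[0.7,-0.42,0],0,0]
    - [[0.9,-0.54,0],0,0]
    - [[1.0,-0.6,0],0,0]
  force: 40

```text
time_s: 1.82
tool_pos: [338.5, -298.5, 253.6]
tool_rot: [0.0, 0.981, 0.192, 0.0]
wrist_force: [-0.3, 0.2, -0.1]
grip_width: -0.001
```

Call:
step_arm:
  motion:
    - [[0.2,-0.22,0],0,0]
    - [[0.4,-0.46,0],0,0]
    - [[0.6,-0.7,0],0,0]
    - [[0.75,-0.88,0],0,0]
    - [[0.85,-0.98,0],0,0]

```text
time_s: 2.45
tool_pos: [422.3, -50.8, 253.8]
tool_rot: [0.0, 0.981, 0.193, 0.001]
wrist_force: [0.6, -0.5, -0.5]
grip_width: -0.003
```

Call:
step_arm:
  motion:
    - [[0.1,-0.22,0],0.05,0]
    - [[0.2,-0.46,0],0.1,0]
    - [[0.3,-0.7,0],0.16,0]
    - [[0.35,-0.88,0],0.22,0]
    - [[0.37,-0.95,0],0.28,0]
    - [[0.37,-0.95,0],0.33,0]
    - [[0.37,-0.95,0],0.336,0]

```text
time_s: 3.32
tool_pos: [418.6, 153.3, 253.7]
tool_rot: [0.0, 0.99, -0.141, 0.001]
wrist_force: [0.0, -0.8, -0.2]
grip_width: 0.002
```

```bash
cat >> h.py <<'E'
from scipy.spatial.transform import Rotation as Rn
def go(target,yaw=None):
    S=get_state(); w,x,y,z=S['tool_rot']; R=Rn.from_quat([x,y,z,w]).as_matrix()
    d=R.T@(np.array(target)-S['tool_pos']); cy=np.arctan2(R[1,0],R[0,0])
    print('t',S['time_s'],'pos',S['tool_pos'],'yaw',cy,'F',S['wrist_force'],'grip',S['grip_width'],'j6',S['joint_positions'][5])
    print('shift frac',d/200,'turn frac',None if yaw is None else -(yaw-cy)/2)
E
python3 -c "
from h import *
np.set_printoptions(precision=4,suppress=True)
go([434,241,78+22+25],-0.281)"
```

```text
t 3.325 pos [418.5934 153.2778 253.7335] yaw -0.28205453632749256 F [ 0.0207 -0.8167 -0.2373] grip 0.0017787346376496945 j6 2.121316339171367
shift frac [-0.049  -0.4427  0.6436] turn frac -0.000527268163746264
```

Call:
step_arm:
  motion:
    - [[-0.02,-0.2,0],0,0]
    - [[-0.049,-0.4,0],0,0]
    - [[-0.049,-0.44,0.2],0,0]
    - [[-0.049,-0.44,0.45],0,0]
    - [[-0.049,-0.44,0.64],0,0]
    - [[-0.049,-0.44,0.64],0,0]

```text
time_s: 4.08
tool_pos: [432.3, 239.5, 122.9]
tool_rot: [0.002, 0.99, -0.14, -0.002]
wrist_force: [-0.1, 0.5, -0.4]
grip_width: -0.001
```

Run:
```python
from h import *
np.set_printoptions(precision=4,suppress=True)
go([434,241,100],-0.281)
a=camera("scene");b=camera("top")
im=cv2.resize(b['pixels'][180:280,160:300],(784,560),interpolation=cv2.INTER_CUBIC);cv2.imwrite("pics/tz1.png",im)
im=cv2.resize(a['pixels'][150:300,280:480],(800,600),interpolation=cv2.INTER_CUBIC);cv2.imwrite("pics/sz1.png",im)
```

```text
t 4.075 pos [432.3161 239.4946 122.9309] yaw -0.2810927606563749 F [-0.1062  0.4857 -0.3768] grip -0.0011200315456837524 j6 2.283670116280757
shift frac [ 0.0064 -0.0101  0.1146] turn frac -4.6380328187434205e-05
```

View pics/sz1.png

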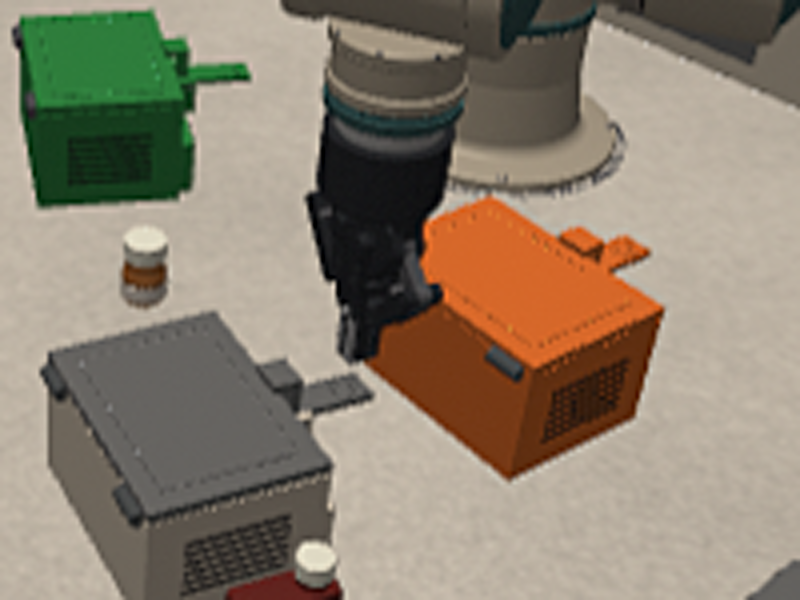

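View pics/tz1.png

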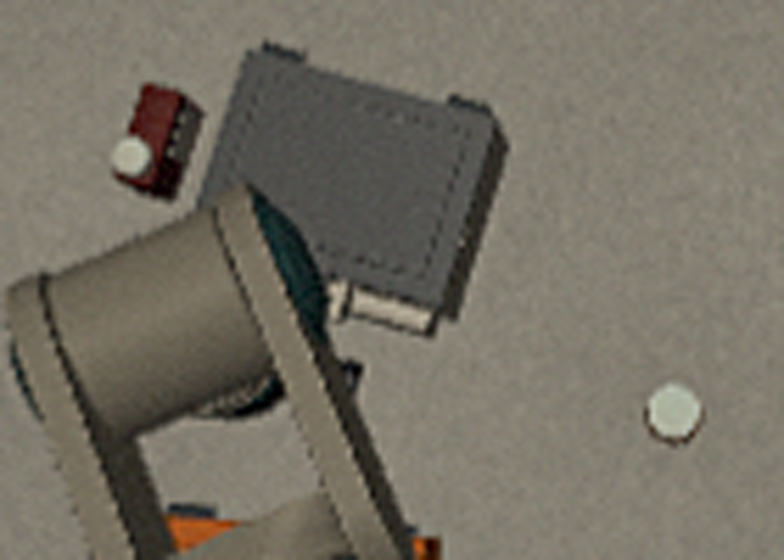

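The scene crop shows the fingertips at about (360,355), right above the outer part of the paddle (paddle end at (372,395)). I'll shift 5 mm inward and press gently.

Call:
step_arm:
  motion:
    - [[0.025,-0.01,0.03],0,0]
    - [[0.025,-0.01,0.07],0,0]
    - [[0.025,-0.01,0.1],0,0]
    - [[0.025,-0.01,0.12],0,0]
    - [[0.025,-0.01,0.135],0,0]
    - [[0.025,-0.01,0.145],0,0]
    - [[0.025,-0.01,0.145],0,0]

```text
time_s: 5.05
tool_pos: [440.0, 241.2, 98.3]
tool_rot: [-0.0, 0.99, -0.14, 0.001]
wrist_force: [-1.2, 0.5, 1.2]
grip_width: -0.003
```

Call:
step_arm:
  motion:
    - [[-0.01,0,0.02],0,0]
    - [[-0.01,0,0.04],0,0]
    - [[-0.01,0,0.05],0,0]
    - [[-0.01,0,0.05],0,0]
    - [[-0.01,0,0.05],0,0]

```text
time_s: 5.68
tool_pos: [438.9, 242.0, 89.8]
tool_rot: [-0.001, 0.99, -0.14, 0.003]
wrist_force: [-0.3, -1.9, 11.6]
grip_width: -0.0
```

Run:
```python
from h import *
np.set_printoptions(precision=4,suppress=True)
go([434,241,100],-0.281)
a=camera("scene")
im=cv2.resize(a['pixels'][150:300,280:480],(800,600),interpolation=cv2.INTER_CUBIC);cv2.imwrite("pics/sz2.png",im)
```

```text
t 5.675 pos [438.9217 241.9779  89.8348] yaw -0.281589932431785 F [-0.2995 -1.9297 11.5907] grip -0.00027316573704479625 j6 2.2833878543577977
shift frac [-0.022   0.0114 -0.051 ] turn frac -0.0002949662158924782
```

View pics/sz2.png

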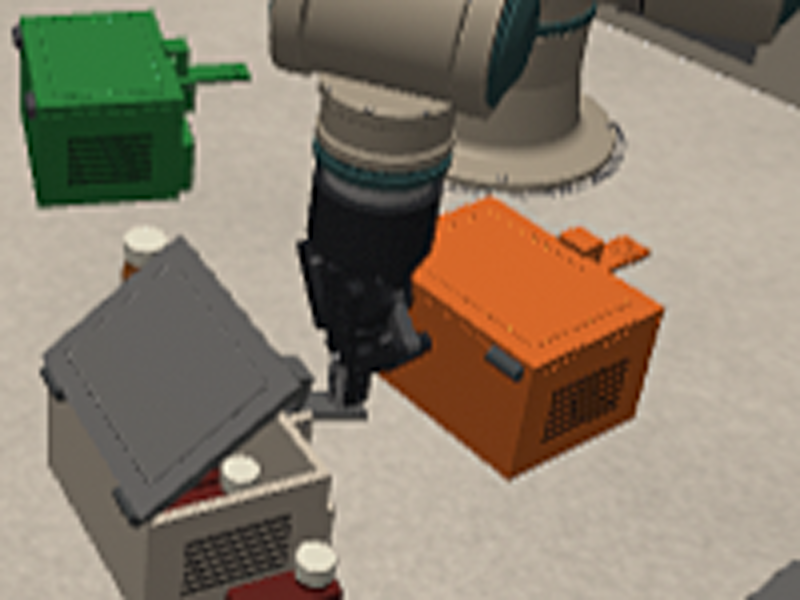

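The lid is released and rising. I'll lift off and back slightly to the pushing height, then wait.

Call:
step_arm:
  motion:
    - [[-0.02,0,-0.1],0,0]
    - [[-0.05,0,-0.25],0,0]
    - [[-0.05,0,-0.4],0,0]
    - [[-0.05,0,-0.5],0,0]
    - [[-0.05,0,-0.55],0,0]
    - [[-0.05,0,-0.55],0,0]
    - [[-0.05,0,-0.55],0,0]
    - [[-0.05,0,-0.55],0,0]

```text
time_s: 6.72
tool_pos: [428.4, 244.5, 198.8]
tool_rot: [-0.001, 0.99, -0.14, 0.002]
wrist_force: [-0.2, 0.1, -0.2]
grip_width: -0.001
```

Run:
```python
from h import *
np.set_printoptions(precision=4,suppress=True)
t=-0.281;ex=np.array([np.cos(t),np.sin(t)]);ey=np.array([-ex[1],ex[0]])
o=np.array([547.5,208])
for lx in(-30,70):
    x=o+lx*ex; go([*x,200],-0.281)
a=camera("scene");b=camera("top")
im=cv2.resize(b['pixels'][180:280,160:300],(784,560),interpolation=cv2.INTER_CUBIC);cv2.imwrite("pics/tz3.png",im)
im=cv2.resize(a['pixels'][150:300,280:480],(800,600),interpolation=cv2.INTER_CUBIC);cv2.imwrite("pics/sz3.png",im)
for p,n in((a,'s'),(b,'t')):
    K=np.array([[p['fx'],0,p['cx']],[0,p['fy'],p['cy']],[0,0,1]])
    v,u=np.mgrid[:420,:560]; d=cv2.undistortPoints(np.stack([u,v],-1).reshape(-1,1,2).astype(float),K,np.array([p['k1'],0,0,0,0.]))[:,0]
    z=p['z_map'].reshape(-1);T=np.array(p['T']);P=np.c_[d[:,0]*z,-d[:,1]*z,-z]@T[:3,:3].T+T[:3,3]
    l=np.c_[(P[:,:2]-o)@ex,(P[:,:2]-o)@ey,P[:,2]]
    q=l[(abs(l[:,1])<75)&(l[:,0]>-20)&(l[:,0]<75)&(l[:,2]>110)&(l[:,2]<215)]
    if len(q)>20:
        c=np.polyfit(q[:,0],q[:,2],1);print(n,len(q),'lid angle',np.arctan(-c[0]),'top',q[:,2].max(), 'x at top',q[q[:,2].argmax()])
```

```text
t 6.725 pos [428.3802 244.4642 198.7525] yaw -0.2815637933704911 F [-0.1764  0.0715 -0.2375] grip -0.0011503034308530252 j6 2.2966816852187115
shift frac [ 0.4728  0.0097 -0.0045] turn frac -0.0002818966852455307
t 6.725 pos [428.3802 244.4642 198.7525] yaw -0.2815637933704911 F [-0.1764  0.0715 -0.2375] grip -0.0011503034308530252 j6 2.2966816852187115
shift frac [ 0.9728  0.0094 -0.0027] turn frac -0.0002818966852455307
s 1720 lid angle 1.0130209438851412 top 198.91645615950517 x at top [  8.8564  69.8737 198.9165]
t 658 lid angle 0.9955223138274052 top 200.51471119511416 x at top [  5.769  -10.2425 200.5147]
```

View pics/sz3.png

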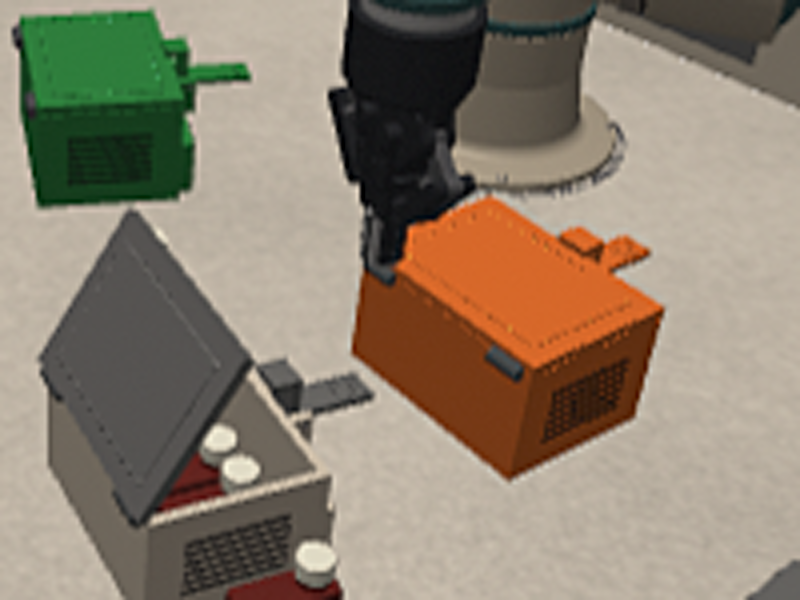

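View pics/tz3.png

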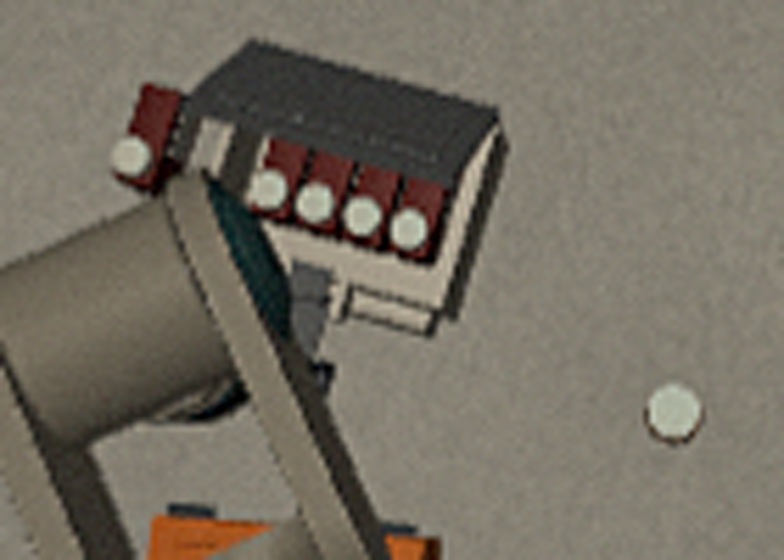

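Lid is at about 1.0 rad (edge near (240,360) in the crop) and the tab is back at rest. I'll let it settle, then approach at a fingertip height of about 177 mm.

Call:
step_arm:
  motion:
    - [[0,0,0],0,0]
    - [[0,0,0],0,0]
    - [[0,0,0],0,0]
    - [[0.1,0.01,0],0,0]
    - [[0.25,0.01,0],0,0]
    - [[0.38,0.01,0],0,0]
    - [[0.45,0.01,0],0,0]
    - [[0.45,0.01,0],0,0]

```text
time_s: 7.82
tool_pos: [515.1, 217.1, 199.1]
tool_rot: [-0.001, 0.99, -0.141, 0.002]
wrist_force: [-0.0, -0.1, 0.3]
grip_width: 0.001
```

```bash
cat >> h.py <<'E'
t=-0.281;ex=np.array([np.cos(t),np.sin(t)]);ey=np.array([-ex[1],ex[0]])
o=np.array([547.5,208])
def lid(names=("scene","top"),tag="x",lo=-20,hi=75):
  for n in names:
    p=camera(n)
    cr=p['pixels'][130:310,270:480] if n=="scene" else p['pixels'][160:280,160:320]
    cv2.imwrite(f"pics/{n}_{tag}.png",cv2.resize(cr,None,fx=3.5,fy=3.3,interpolation=cv2.INTER_CUBIC))
    K=np.array([[p['fx'],0,p['cx']],[0,p['fy'],p['cy']],[0,0,1]])
    v,u=np.mgrid[:420,:560]; d=cv2.undistortPoints(np.stack([u,v],-1).reshape(-1,1,2).astype(float),K,np.array([p['k1'],0,0,0,0.]))[:,0]
    z=p['z_map'].reshape(-1);T=np.array(p['T']);P=np.c_[d[:,0]*z,-d[:,1]*z,-z]@T[:3,:3].T+T[:3,3]
    l=np.c_[(P[:,:2]-o)@ex,(P[:,:2]-o)@ey,P[:,2]]
    q=l[(abs(l[:,1])<75)&(abs(l[:,1])>30)&(l[:,0]>lo)&(l[:,0]<hi)&(l[:,2]>115)&(l[:,2]<215)]
    if len(q)>20:
        m=q[:,[0,2]]-q[:,[0,2]].mean(0); w=np.linalg.svd(m,full_matrices=False)[2][0]; w=w*np.sign(w[1])
        print(n,len(q),'lid angle',np.arctan2(w[1],-w[0]),'top z',q[:,2].max(),'x@top',q[q[:,2].argmax()][0])
E
python3 - <<'E'
from h import *
np.set_printoptions(precision=4,suppress=True)
go([*(o+0*ex),200],-0.281); go([*(o+74*ex),200],-0.281)
lid(tag="4")
E
```

```text
t 7.825 pos [515.0741 217.0616 199.1328] yaw -0.28269384188579455 F [-0.0471 -0.0665  0.2913] grip 0.0008710087729241332 j6 2.186579914559702
shift frac [ 0.1683 -0.0017 -0.0037] turn frac -0.0008469209428972613
t 7.825 pos [515.0741 217.0616 199.1328] yaw -0.28269384188579455 F [-0.0471 -0.0665  0.2913] grip 0.0008710087729241332 j6 2.186579914559702
shift frac [ 0.5383 -0.0023 -0.0024] turn frac -0.0008469209428972613
scene 976 lid angle 1.0173256595589566 top z 198.3309881717695 x@top 8.27034185238666
top 190 lid angle 1.0013872230173058 top z 199.4887722895685 x@top 2.944577971414045
```

View pics/scene_4.png

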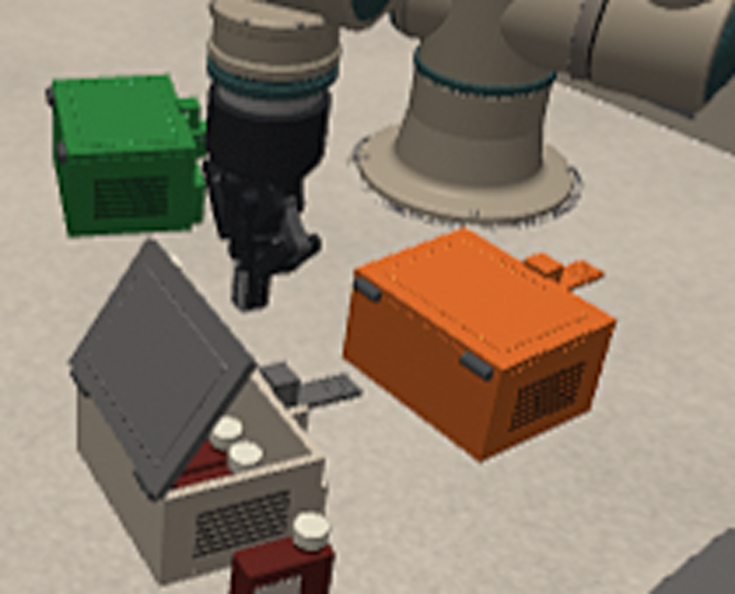

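The lid is steady at about 1.01 rad by depth, and the fingers are clear in front of its edge. Now I'll push.

Call:
step_arm:
  motion:
    - [[0.06,0,0],0,0]
    - [[0.12,0,0],0,0]
    - [[0.18,0,0],0,0]
    - [[0.24,0,0],0,0]
    - [[0.3,0,0],0,0]
    - [[0.36,0,0],0,0]
    - [[0.4,0,0],0,0]
    - [[0.4,0,0],0,0]

```text
time_s: 8.93
tool_pos: [591.5, 195.1, 199.4]
tool_rot: [-0.001, 0.99, -0.141, 0.002]
wrist_force: [-0.4, 0.5, -0.7]
grip_width: -0.002
```

Run:
```python
from h import *
np.set_printoptions(precision=4,suppress=True)
go([*(o+74*ex),200],-0.281)
lid(tag="5",lo=20,hi=120)
```

```text
t 8.925 pos [591.4575 195.1264 199.3624] yaw -0.2820442563094524 F [-0.4179  0.4972 -0.6795] grip -0.0021404734245806627 j6 2.1123690839041602
shift frac [ 0.141  -0.001  -0.0027] turn frac -0.0005221281547261869
scene 624 lid angle 1.5609257840274362 top z 211.4568429219056 x@top 64.4834794546163
top 53 lid angle 1.6715332252986785 top z 212.73810163545113 x@top 58.4209239768361
```

View pics/scene_5.png

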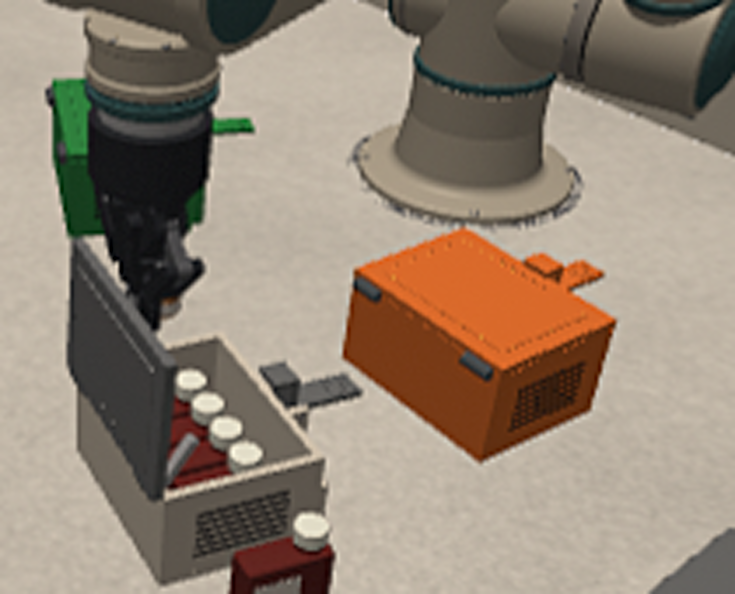

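The lid is upright at about 1.56 rad. I'll keep pushing until it meets the stop.

Call:
step_arm:
  motion:
    - [[0.04,0,0],0,0]
    - [[0.08,0,0],0,0]
    - [[0.11,0,0],0,0]
    - [[0.13,0,0],0,0]
    - [[0.14,0,0],0,0]
    - [[0.14,0,0],0,0]

```text
time_s: 9.78
tool_pos: [617.9, 187.6, 199.6]
tool_rot: [-0.001, 0.99, -0.14, 0.002]
wrist_force: [-0.5, -0.1, -0.2]
grip_width: -0.001
```

Run:
```python
from h import *
np.set_printoptions(precision=4,suppress=True)
go([*(o+74*ex),200],-0.281)
lid(tag="6",lo=40,hi=140)
```

```text
t 9.775 pos [617.9322 187.614  199.6273] yaw -0.2816620680713316 F [-0.4625 -0.0643 -0.1867] grip -0.0012633019592262348 j6 2.09013434018733
shift frac [ 0.0034 -0.0003 -0.0019] turn frac -0.0003310340356657837
scene 297 lid angle 1.8828953399911506 top z 207.52087968929266 x@top 93.27785256093864
top 119 lid angle 1.8895849429894296 top z 208.27227297218883 x@top 90.6387703063529
```

View pics/scene_6.png

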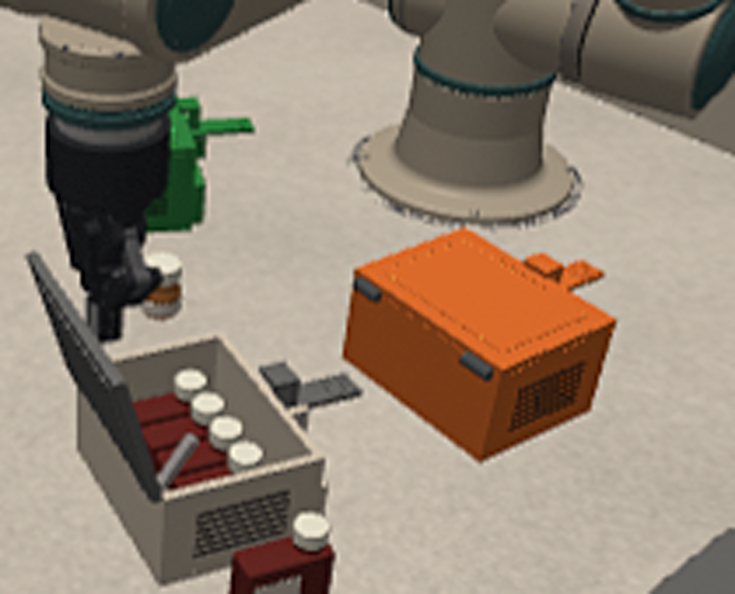

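Depth says about 1.88, but there is no stop force yet. I'll nudge further to feel the stop.

Call:
step_arm:
  motion:
    - [[0.015,0,0],0,0]
    - [[0.03,0,0],0,0]
    - [[0.04,0,0],0,0]
    - [[0.04,0,0],0,0]

```text
time_s: 10.38
tool_pos: [622.5, 186.6, 199.8]
tool_rot: [-0.0, 0.99, -0.139, -0.003]
wrist_force: [-19.9, 1.3, 6.5]
grip_width: 0.001
```

Stop reached: about 20 N, with only 5 mm of the commanded 8 mm travelled. Retreating.

Call:
step_arm:
  motion:
    - [[-0.1,0,0],0,0]
    - [[-0.3,0,0],0,0]
    - [[-0.55,0,-0.1],0,0]
    - [[-0.8,0,-0.25],0,0]
    - [[-0.95,0,-0.35],0,0]
    - [[-1.0,0,-0.4],0,0]
    - [[-1.0,0,-0.4],0,0]
    - [[-1.0,0,-0.4],0,0]

```text
time_s: 11.38
tool_pos: [431.2, 241.2, 279.5]
tool_rot: [0.0, 0.99, -0.14, -0.003]
wrist_force: [0.6, 0.2, 0.0]
grip_width: -0.002
```

Run:
```python
from h import *
np.set_printoptions(precision=4,suppress=True)
go([*(o+74*ex),200],-0.281)
lid(tag="7",lo=40,hi=140)
for n in("scene","top"): cv2.imwrite(f"pics/{n}_end.png",camera(n)['pixels'])
go([*(o+74*ex),200],-0.281); print(get_state()['joint_velocities'])
```

```text
t 11.375 pos [431.2233 241.2479 279.4514] yaw -0.2803275749576773 F [0.6259 0.168  0.0443] grip -0.00196638625856713 j6 2.2853009079816196
shift frac [ 0.9774 -0.0015  0.3906] turn frac 0.00033621252116136646
scene 270 lid angle 1.932057124648418 top z 207.05249758214495 x@top 96.5951839664848
top 419 lid angle 1.887132858485593 top z 208.33757948067318 x@top 95.02330320713638
t 11.575 pos [431.0319 241.3393 279.8148] yaw -0.2803302487002705 F [ 0.6341  0.2029 -0.2725] grip -0.002544154911716459 j6 2.285589785809205
shift frac [ 0.9784 -0.0012  0.3926] turn frac 0.0003348756498647576
[ 0.003  -0.008  -0.0027  0.0016  0.0024  0.0022]
```

View pics/scene_end.png

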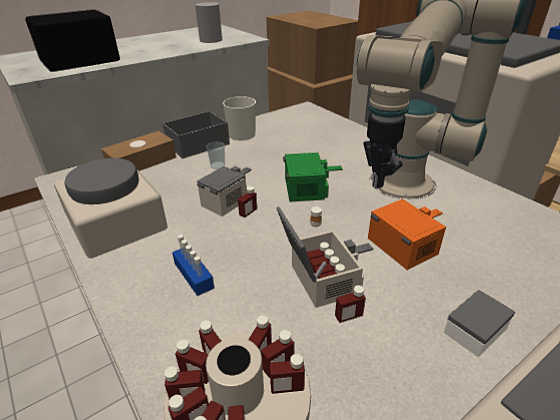

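View pics/top_end.png

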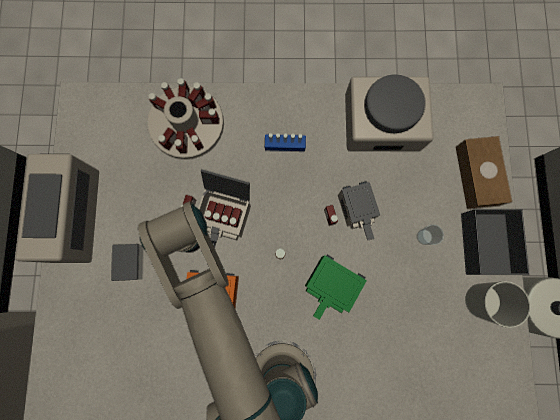

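The wide lid leans back fully open at scene (295,235), its tab is level, and the narrow box is shut at (222,190). All loose items are where they were, and the arm is clear.

```bash
python3 -c "
from station import close_job
print(close_job())"
```

```text
the job is handed in; nothing more can be done
None
```

I pressed the cream wide box's tab and its lid sprang up by itself. I then pushed the lid back to its stop, retreated and handed the job in at about 11.6 s; no verdict was reported.

**What the last checks showed:**
- **Stop:** I felt it as about 20 N at the wrist on the last push. After the retreat the lid stayed put.
- **Lid angle:** Depth gave 1.89 rad from the top camera and 1.93 rad from the scene camera. Both are above the 1.85 rad stop, so they are biased slightly high. The edge height, about 207–208 mm, fits the lid being fully open.
- **Sprung-up angle:** While the lid was resting on its spring, depth read 1.00–1.02 rad, slightly under the stated 1.05 but within the required range. The robot was clear of the box then.
- **Surroundings:** In the final pictures the wide tab is level and the narrow box is shut. The loose things are upright and unmoved, judged by eye rather than measured, and bottle_a is partly hidden by the arm in the top view.
- **Robot:** It stands clear, with wrist force under 1 N.

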